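Unload a welded bracket from its two-dowel jig onto the sloped cooling rack

TASK

The welded aluminium bracket is finished: take it by its upright rib and lift it straight up off the jig's two tight dowels, keeping it level until it is clear of them. Then lay it flat, not dropped, on the yellow sloped deck of the cooling rack, midway across, its rib running up and down the slope and its lower edge at the bottom lip or just above it, and let go. Leave everything else on the bench where it is.

Things in the scene. Friction and masses are not known exactly. Their poses are not given: they have to be found in the camera images.
- bracket_mid (a point): Middle of the loose bracket, half-way up (32 mm above its underside). Bare aluminium plate 130 (its x) by 90 (y) by 14 mm thick; on it, centred, an upright rib along x: 70 mm long, 10 mm thick (across y), 50 mm high; 64 mm in all. z points out of the plate on the rib side. Grip the rib across its thickness; its mid-height is 7 mm above this point. Same when turned half round about z.
- bracket: The same bracket; origin at the centre of its underside (32 mm below bracket_mid), same axes. Mass 0.4 to 0.65 kg. Two 13.6 mm through holes at (46, 27) and (-46, -27) mm (x, y).
- jig_seat (a point): Centre of the fixed jig's seat, 30 mm above the bench; z up. Dark steel base 180 (x) by 140 (y) by 18 mm with copper seat strips and two 12 mm brass dowels at (46, 27) and (-46, -27) mm, rising 34 mm above the seat, 20 mm above the plate. The bracket starts seated here, axes along the jig's; its underside must rise 34 mm to be clear.
- deck: Yellow deck of the fixed red cooling rack, 190 mm along the slope (x) by 160 mm wide (y). Origin on its surface at the centre, 80 mm above the bench. Slope 30 degrees: x points up the slope (roughly away from the robot), z square out of the deck. Sides and top edge are open.
- deck_lip (a point): Foot of the red lip that closes the deck's bottom edge: mid-width, on the deck's surface at the lip's inner face, 95 mm down the slope from the deck's centre. The lip is 12 mm high. A bracket lying lengthways against it has its centre 65 mm up the slope from here.
- bench_brush: Bystander: hand brush, 160 mm long, lying on the bench between jig and rack, along world x. Origin at its underside.
- hammer: Bystander: hammer, 260 mm long, lying near the bench's right side. Origin at its underside.
- spray_can: Bystander: upright spray can, 64 mm across, 170 mm tall, behind the work, mid-bench. Origin at its underside.
- jar: Bystander: amber glass jar, 70 mm across, 90 mm tall, at the left. Origin at its underside.
- tape_measure: Bystander: yellow tape measure, 70 by 45 by 65 mm, at the left. Origin at its underside.
- tube_offcut: Bystander: square steel tube, 220 by 40 by 40 mm, lying along world x at the right. Origin at its underside.
- magnet: Bystander: red step-shaped welding magnet, 80 by 22 by 70 mm, standing between jig and rack, on the robot side of the brush. Origin at its underside.
Mind the look-alikes: they are no part of the job. Leave any blue look-alike of the part that bears jig_seat alone.

How it is judged:
By the outcome, as a careful person would: the job done as asked, in the order asked, and still so for the second after the job is handed in, with the robot touching nothing.
It also fails if it takes over 42 s, if anything falls off the work surface, if the arm or the gripper's body presses on something with over 40 N, if the wrist force passes 120 N, or if a joint passes its speed limit or range.

ROBOT

A 7-joint arm with a two-finger parallel gripper is mounted at the origin on the work surface. World frame = base frame: x ahead of the robot, y to its left, z up, the work surface at z = 0. Lengths are in m, angles in rad, forces in N, time in s.
With the tool pointing down it reaches from about 0.425 to 0.925 m from the base axis. Payload 6.8 kg.
Tool frame: the origin (TCP) lies between the finger pads; the fingertips stand r.tip_reach ahead of it and the grasp point (between the pads) lies 11 mm behind it (r.tip_reach is the distance from the TCP to the fingertips, in m); z points along the fingers, y is the direction in which the jaws open and shut (so a half turn about z gives the same grasp; the last joint's range is limited). The gripper opens to 85 mm and grips with 20 to 120 N. Pads are 22 mm wide; open, the fingers measure 114 mm over their backs; the gripper's body (76 mm by 85 mm) begins 54 mm behind the grasp point. The pads swing forward as they close: fully open they stand 13 mm farther back than shut.
Start: joints at [-1.22, 0.477, 0.022, 1.555, -0.011, 1.109, -0.083], TCP at [0.299, 0.605, 0.239] pointing down, gripper open.
Joint ranges: [-2.96, 2.96], [-0.34, 2.1], [-1.41, 1.46], [0.24, 2.44], [-1.37, 4.51], [0.17, 1.92], [-2.96, 2.96]. Speed limits (rad/s): [2.39, 2.39, 3.14, 3.14, 3.14, 3.14, 3.14].

INTERFACE

Orientations are given as a rotation vector (axis times angle).
In Python, from bench import r, eyes, spotter gives the robot as it stands.
- The arm moves only by the tool carry_out, never from a script. Its argument "series" is text: rows parted by semicolons, each of 5 numbers parted by spaces: the shift along the tool's x, y, z in cm, then the turn about the tool's z in rad, then the opening, from 0 (shut) to 1 (fully open). In form: x y z yaw gripper; .... A call has 1 to 8 rows; each row shifts and turns the commanded pose from where the row before left it, along the tool's axes as they then stand; what a row does not reach is not made up. A row lasts 1/8 s, in which the tool goes at most 62.5 mm and 10.7 degrees, less where a joint would pass 70% of its speed; a pose out of reach is approached as far as the arm can. A call with a gripper value outside its range is refused whole. The fingers move at their own pace and stop on an object; "grip_force" is the grip in N (left out, the last holds). Time passes only in rows, so rows that do not move let the fingers close. It gives the time, the measured TCP pose, the force and the opening at its end, in the units of the state.
- r.get_obs(): the state, without advancing time (a new reading comes with each control period).
- eyes.grab_frame(name): name is "scene" or "top" or "wrist"; returns a dict with "color" (384x512x3 uint8, blue, green, red), "intrinsics" (3x3 intrinsics, pixels), "R" (3x3) and "t" (3): a world point X has camera coordinates R X + t; the wrist camera has in their place "T_tool_cam" (4x4, takes a point from camera to tool coordinates, whose origin is the TCP and whose axes are the flange's). Camera axes: x right, y down, z forward; pixel columns grow to the right and rows downward; lengths in m; the calibration is good to about 2 mm. A picture is of the moment at which its call begins: read the wrist's pose just before it. There is no depth.
- r.hand_in(): hands the job in, once; it reports no verdict.
Trained networks look in a picture, given as the dict that the camera call returned (one of the last four; its "shot" number tells which), for a name from the list of things; names that differ only in an ending like _2 or _b are one class to them, and where a whole thing is asked for, a point or a joint stands for the part that bears it (a point fixed in the world has none). Each returns a list of dicts, best first, with "confidence" (0 to 1); they miss things now and then, are a little off and sometimes report something else, mostly with a low value. They report only what shows in the picture. A call takes as long as a camera call. They do not tell look-alikes from the thing itself.
- spotter.search_frame(picture, query): "uv" ([column, row] in pixels, amid what is visible of it).
- spotter.trace(picture, query): "pixels" (384x512 bool, what is visible of it) and "uv" ([column, row] in pixels, amid what is visible of it).
- spotter.mark_of(picture, query): "uv" ([column, row] in pixels: a listed point, or the origin of a listed thing).
The state is a dict: "clock": time; "joints": joint angles; "qvel": joint speeds; "tau": joint torques, N m; "tcp_pos": TCP position; "orientation": TCP orientation; "contact_force": force on the tool from outside, world axes, zero at the start; "moment": the same for the moment, N m; "grip_width": finger opening in m.
Only numpy, scipy, OpenCV 4.12 (cv2) and the standard library are available. Lean on these libraries where they do the work, as an engineer would, in place of code of your own. Each camera call takes 0.05 s, during which the arm holds its last target.

## Working session

There is one attempt and no reset: what is moved stays moved. The work goes in short steps, Python scripts to look and compute and a tool call to move; the robot and the scene stay as the last step left them, time stands still between calls to the robot, and variables do not carry over. Pictures are saved under pics/ and viewed, and the job is handed in when it is done.

Besides the shell and the picture viewer there is one more tool, called after "Request:" as a command line: name --argument value ..., lists and objects as JSON in quotes. carry_out: Moves the arm, as the interface text tells. Its arguments: {"type":"object","properties":{"series":{"type":"string"},"grip_force":{"type":"number"}},"required":["series"]}

```bash
mkdir -p pics; ls; cat > h.py <<'E'
from bench import r, eyes, spotter
import numpy as np, cv2
from scipy.spatial.transform import Rotation as Rn
def proj(p,X):
    c=p["R"]@np.asarray(X,float)+p["t"]; u=p["intrinsics"]@c; return u[:2]/u[2]
def ray(p,uv):
    d=np.linalg.inv(p["intrinsics"])@np.array([uv[0],uv[1],1.]); return -p["R"].T@p["t"], p["R"].T@d
def atz(p,uv,z):
    o,d=ray(p,uv); return o+d*(z-o[2])/d[2]
def tri(ps,uvs):
    A=np.zeros((3,3));b=np.zeros(3)
    for p,uv in zip(ps,uvs):
        o,d=ray(p,uv);d=d/np.linalg.norm(d);M=np.eye(3)-np.outer(d,d);A+=M;b+=M@o
    return np.linalg.solve(A,b)
E
python3 - <<'E'
from h import *
o=r.get_obs();print({k:np.round(v,3) for k,v in o.items()},r.tip_reach)
for n in["scene","top"]:
    p=eyes.grab_frame(n);cv2.imwrite(f"pics/{n}0.png",p["color"])
    for q in["bracket_mid","bracket","jig_seat","deck","deck_lip","bench_brush","magnet","spray_can"]:
        print(n,q,[(np.round(d["uv"],1).tolist(),round(d["confidence"],2)) for d in spotter.mark_of(p,q)])
    print(p["R"].tolist(),p["t"].tolist())
E
```

```text
pics
{'clock': np.float64(0.0), 'joints': array([-1.22 ,  0.478,  0.022,  1.556, -0.012,  1.109, -0.083]), 'qvel': array([-0.   , -0.001, -0.001,  0.001,  0.001, -0.   , -0.001]), 'tau': array([ 1.0000e-03, -5.9646e+01,  1.6080e+00, -2.8120e+01,  1.2000e-02,
        9.0000e-03, -0.0000e+00]), 'tcp_pos': array([0.299, 0.605, 0.238]), 'orientation': array([-7.140e-01, -3.059e+00,  3.000e-03]), 'contact_force': array([-0.815, -0.404,  0.065]), 'moment': array([-0.024, -0.011,  0.046]), 'grip_width': np.float64(0.085)} 0.008
scene bracket_mid []
scene bracket [([324.9, 188.1], 0.82)]
scene jig_seat [([326.2, 184.1], 0.98), ([322.5, 145.6], 0.6), ([314.4, 254.5], 0.38)]
scene deck [([231.0, 217.0], 0.75)]
scene deck_lip [([222.0, 212.3], 0.74), ([326.5, 186.6], 0.6), ([394.0, 187.3], 0.58)]
scene bench_brush [([284.4, 224.2], 0.97)]
scene magnet [([266.4, 201.0], 0.55)]
scene spray_can [([315.0, 253.9], 0.76)]
[[0.445584872046031, 0.8951971017189162, 0.008733319974386474], [0.5211660814351894, -0.25145420526462026, -0.8155713936966081], [-0.7279011178485792, 0.36795778525367684, -0.5785905554932584]] [-0.18397908205022093, -0.17903614614330438, 1.705329419019816]
top bracket_mid [([198.0, 197.1], 0.95)]
top bracket [([201.5, 197.8], 0.65)]
top jig_seat [([198.0, 198.9], 0.96), ([151.2, 263.3], 0.66)]
top deck [([301.1, 178.3], 0.88), ([198.1, 199.4], 0.68)]
top deck_lip [([299.0, 201.8], 0.72), ([363.2, 170.2], 0.67)]
top bench_brush [([250.0, 174.0], 0.81)]
top magnet [([253.0, 217.4], 0.57)]
top spray_can [([252.6, 140.0], 0.8)]
[[0.017334678758880433, -0.9997787097316673, 0.011918073653451398], [-0.9842564250124578, -0.019160071789387112, -0.17570481345347694], [0.17589428283495184, -0.008684654069576182, -0.9843707523335249]] [-0.03683304096114809, 0.5158092057067497, 1.547581049306081]
```

```bash
python3 - <<'E'
import cv2
for n in["scene","top"]:
    i=cv2.imread(f"pics/{n}0.png");cv2.imwrite(f"pics/{n}0b.png",cv2.resize(i,None,fx=1.56,fy=1.56,interpolation=cv2.INTER_CUBIC))
i=cv2.imread("pics/top0.png");cv2.imwrite("pics/top0c.png",cv2.resize(i[140:290,140:340],None,fx=4,fy=4,interpolation=cv2.INTER_CUBIC))
E
```

```text
(no output)
```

View pics/scene0b.png

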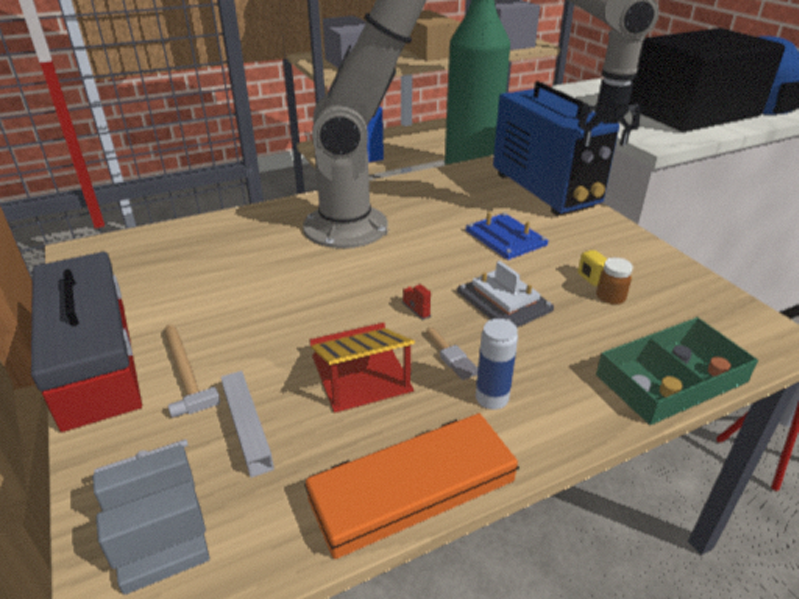

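View pics/top0b.png

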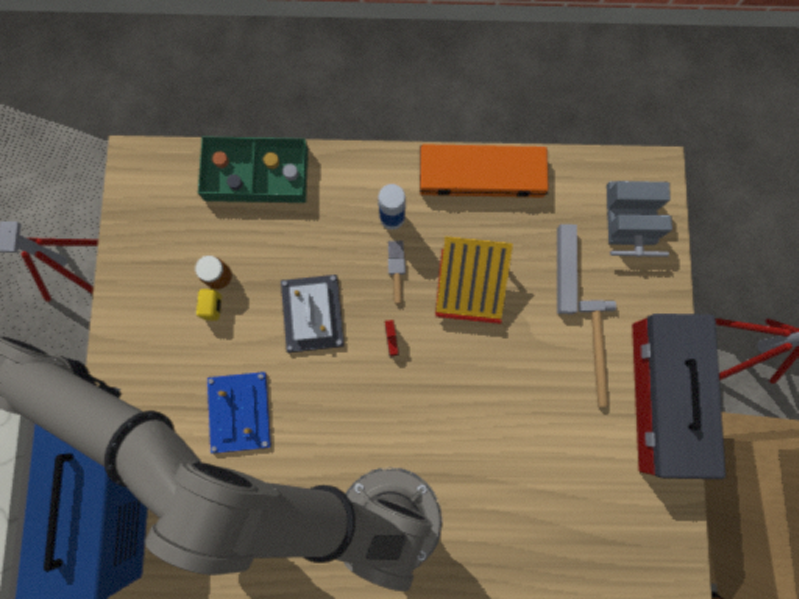

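View pics/top0c.png

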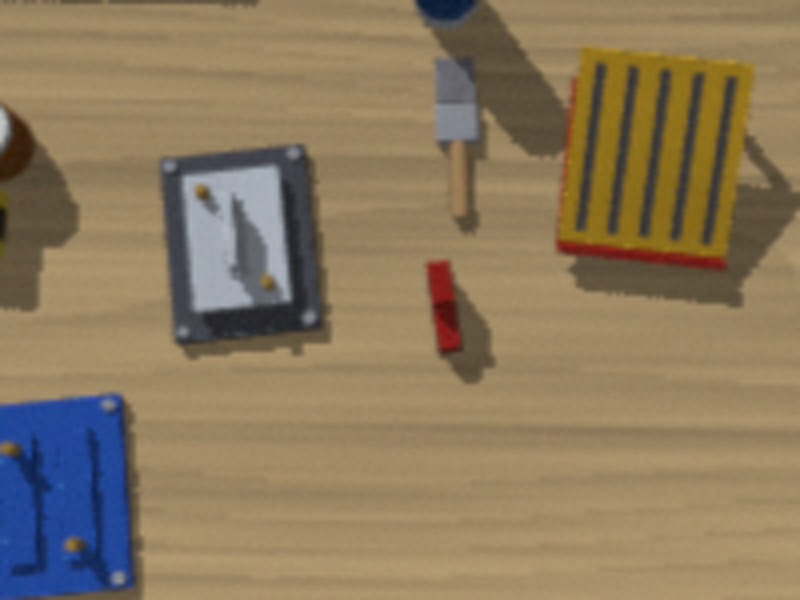

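```bash
python3 - <<'E'
from h import *
ps={n:eyes.grab_frame(n) for n in["scene","top"]}
t=ps["top"];s=ps["scene"]
P=lambda n,uv,z:np.round(atz(ps[n],uv,z),4)
j=[P("top",np.array(c)/4.+140,0.018) for c in[(162,158),(303,147),(320,325),(177,340)]];print("jig corners",j,np.mean(j,0))
# long edges up: BL->TL
for a,b in[(3,0),(2,1)]: d=j[a]-j[b];print("yaw x",np.degrees(np.arctan2(-d[1],-d[0])))
for a in((0,1),(3,2)): d=j[a[0]]-j[a[1]];print("yaw y",np.degrees(np.arctan2(-d[0],d[1])))
zu=.08+.0475;zl=.08-.0475
d=[P("top",np.array(c)/4.+140,z) for c,z in[((582,47),zu),((752,64),zu),((726,260),zl),((558,242),zl)]];print("deck",d,np.mean(d,0))
for a,b in[(3,0),(2,1)]: e=d[b]-d[a];print("yaw x",np.degrees(np.arctan2(e[1],e[0])))
for a in((0,1),(3,2)): e=d[a[0]]-d[a[1]];print("yaw y",np.degrees(np.arctan2(-e[0],e[1])))
print("deck mark",P("top",(301.1,178.3),.08),P("scene",(231,217),.08),"lip",P("top",(299,201.8),.0325),P("scene",(222,212.3),.0325))
print("mid",P("top",(198,197.1),.062),"seat",P("top",(198,198.9),.03),P("scene",(326.2,184.1),.03))
o=r.get_obs();M=Rn.from_rotvec(o["orientation"]).as_matrix();print(M.round(3))
p=eyes.grab_frame("wrist");print(p["T_tool_cam"].round(3),p["intrinsics"])
E
```

```text
jig corners [array([0.5702, 0.2733, 0.018 ]), array([0.5838, 0.1379, 0.018 ]), array([0.4114, 0.1157, 0.018 ]), array([0.3947, 0.2504, 0.018 ])] [0.490025 0.194325 0.018   ]
yaw x 7.434199346962605
yaw x 7.337615668229434
yaw y 5.7357302137662165
yaw y 7.067422145999004
deck [array([ 0.6582, -0.1233,  0.1275]), array([ 0.6454, -0.2783,  0.1275]), array([ 0.4789, -0.2683,  0.0325]), array([ 0.4932, -0.1086,  0.0325])] [ 0.568925 -0.194625  0.08    ]
yaw x -5.091091821119725
yaw x -3.437059194254516
yaw y -4.720810594839535
yaw y -5.116783630121261
deck mark [ 0.5707 -0.1855  0.08  ] [ 0.5592 -0.1838  0.08  ] lip [ 0.4896 -0.1828  0.0325] [ 0.471  -0.1808  0.0325]
mid [0.4953 0.197  0.062 ] seat [0.4938 0.2011 0.03  ] [0.4819 0.2177 0.03  ]
[[-0.897  0.443  0.   ]
 [ 0.443  0.897  0.   ]
 [ 0.     0.    -1.   ]]
[[ 0.001 -0.946 -0.324  0.084]
 [ 1.     0.001 -0.001 -0.001]
 [ 0.001 -0.324  0.946 -0.135]
 [ 0.     0.     0.     1.   ]] [[338.89537682   0.         257.50390475]
 [  0.         338.89537682 187.75188216]
 [  0.           0.           1.        ]]
```

```bash
cat >> h.py <<'E'
def rows(target,yheading_deg,n,g,start=None):
    "rows in tool axes to reach target TCP with tool-y heading (deg, mod 180)"
    o=r.get_obs();M=Rn.from_rotvec(o["orientation"]).as_matrix();p=o["tcp_pos"] if start is None else start
    h=np.degrees(np.arctan2(M[1,1],M[0,1]));dy=(yheading_deg-h+90)%180-90
    D=(np.asarray(target)-p)/n;out=[]
    for i in range(n):
        a=h+dy*i/n; y=np.array([np.cos(np.radians(a)),np.sin(np.radians(a)),0]);z=np.array([0,0,-1.]);x=np.cross(y,z)
        out.append("%.2f %.2f %.2f %.3f %g"%(100*D@x,100*D@y,100*D@z,-np.radians(dy)/n,g))
    print("head",h,"dyaw",dy);print("; ".join(out))
def obs():
    o=r.get_obs();M=Rn.from_rotvec(o["orientation"]).as_matrix()
    print("t%.2f"%o["clock"],o["tcp_pos"].round(4),"yh %.2f"%np.degrees(np.arctan2(M[1,1],M[0,1])),"tilt",M[:,2].round(3),"F",o["contact_force"].round(1),"w",round(float(o["grip_width"]),4));return o,M
def wrist(name=None):
    o=r.get_obs();M=Rn.from_rotvec(o["orientation"]).as_matrix();p=eyes.grab_frame("wrist")
    T=np.eye(4);T[:3,:3]=M;T[:3,3]=o["tcp_pos"];W=T@p["T_tool_cam"]
    p["R"]=W[:3,:3].T;p["t"]=-W[:3,:3].T@W[:3,3]
    if name: cv2.imwrite(f"pics/{name}.png",cv2.resize(p["color"],None,fx=1.5,fy=1.5,interpolation=cv2.INTER_CUBIC))
    return p
E
python3 - <<'E'
from h import *
rows([.492,.197,.25],97,10,1)
E
```

```text
head 63.71375907205642 dyaw 33.28624092794358
-3.54 -2.81 -0.11 -0.058 1; -3.37 -3.01 -0.11 -0.058 1; -3.19 -3.20 -0.11 -0.058 1; -3.00 -3.38 -0.11 -0.058 1; -2.80 -3.54 -0.11 -0.058 1; -2.59 -3.70 -0.11 -0.058 1; -2.37 -3.85 -0.11 -0.058 1; -2.14 -3.98 -0.11 -0.058 1; -1.91 -4.09 -0.11 -0.058 1; -1.67 -4.20 -0.11 -0.058 1
```

Candidates for the bracket and jig are the aluminium bracket on the dark steel jig at top (198,198), and the blue dowelled look-alike at top (151,263). I choose the bare-aluminium one on dark steel, which the 4x crop showed. The deck is the yellow slotted one at top (301,178).

Request:
carry_out --series "-3.5 -2.8 -0.1 -0.058 1; -3.4 -3.0 -0.1 -0.058 1; -3.2 -3.2 -0.1 -0.058 1; -3.0 -3.4 -0.1 -0.058 1; -2.8 -3.5 -0.1 -0.058 1; -2.6 -3.7 -0.1 -0.058 1; -2.4 -3.9 -0.1 -0.058 1; -2.1 -4.0 -0.1 -0.058 1"

```text
clock: 2.05
tcp_pos: [0.454, 0.2766, 0.2476]
orientation: [-0.011, 3.141, 0.001]
contact_force: [-0.2, -0.2, -0.1]
grip_width: 0.0856
```

Request:
carry_out --series "-1.9 -4.1 -0.1 -0.058 1; -1.7 -4.2 -0.1 -0.058 1; 0 0 0 0 1; 0 0 0 0 1"

```text
clock: 2.55
tcp_pos: [0.492, 0.1968, 0.2494]
orientation: [-0.19, 3.136, 0.001]
contact_force: [-0.0, 0.8, 1.0]
grip_width: 0.0854
```

```bash
python3 - <<'E'
from h import *
obs()
p=wrist("w1")
for q in["bracket_mid","bracket","jig_seat"]:
    for d in spotter.mark_of(p,q): print(q,d["uv"],d["confidence"],atz(p,d["uv"],.062 if q=="bracket_mid" else .03).round(4))
E
```

```text
t2.55 [0.492  0.1968 0.2494] yh 96.93 tilt [-0.     0.001 -1.   ] F [-0.   0.8  1. ] w 0.0854
bracket_mid [263.7, 159.0] 0.89 [0.4876 0.2016 0.062 ]
bracket [261.2, 152.7] 0.64 [0.4889 0.1996 0.03  ]
bracket [97.0, 311.0] 0.31 [0.7166 0.0192 0.03  ]
jig_seat [469.1, 181.3] 0.52 [0.493  0.4302 0.03  ]
```

View pics/w1.png

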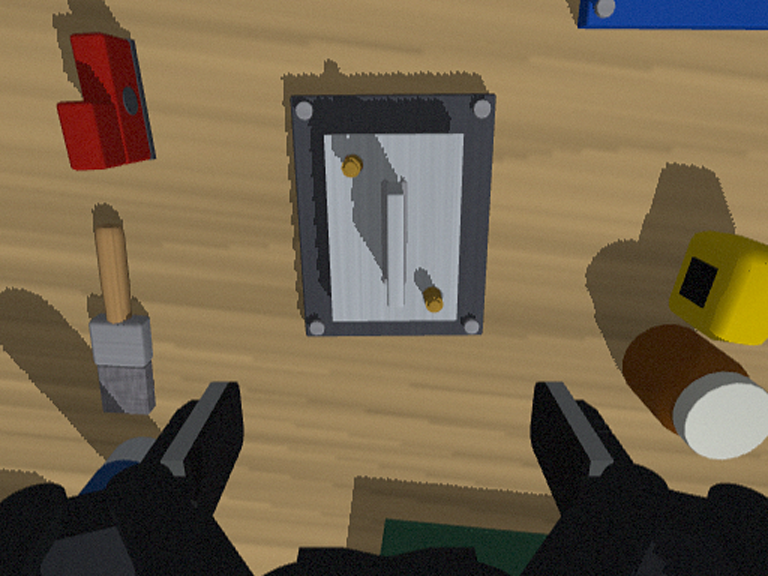

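The view shows the aluminium bracket seated on the dark jig. Plate corners are at about (324,135), (464,133), (457,321) and (333,322), and the rib top is at x 388–404, y 193–306. The blue piece is separate, at the top right.

```bash
python3 - <<'E'
from h import *
p=wrist()
f=lambda u,v,z:atz(p,((u+.5)/1.5-.5,(v+.5)/1.5-.5),z)
c=[f(*a,.044) for a in[(324,135),(464,133),(457,321),(333,322)]];print(np.round(c,4),np.mean(c,0).round(4))
for a,b in((0,3),(1,2)): d=c[b]-c[a];print(np.linalg.norm(d),np.degrees(np.arctan2(d[1],d[0])))
for a,b in((0,1),(3,2)): d=c[b]-c[a];print(np.linalg.norm(d),np.degrees(np.arctan2(-d[0],d[1])))
q=[f(*a,.094) for a in[(388,193),(404,193),(404,306),(388,306)]];print(np.round(q,4),np.mean(q,0).round(4))
d=q[3]-q[0];print(np.linalg.norm(d),np.degrees(np.arctan2(d[1],d[0])))
w=[f(*a,.064) for a in[(352,157),(434,291)]];print("dowels",np.round(w,4),np.mean(w,0))
E
```

```text
[[0.4293 0.1484 0.044 ]
 [0.4169 0.2376 0.044 ]
 [0.5469 0.2552 0.044 ]
 [0.5589 0.1659 0.044 ]] [0.488  0.2018 0.044 ]
0.13080606685505433 7.69074865183839
0.13122673467230428 7.710348485134668
0.09008871252780447 7.892964925244736
0.09013310021638665 7.625459807443521
[[0.4533 0.1928 0.094 ]
 [0.4522 0.2019 0.094 ]
 [0.5207 0.2112 0.094 ]
 [0.5219 0.2014 0.094 ]] [0.487  0.2018 0.094 ]
0.06913767943596745 7.158558744894917
dowels [[0.4388 0.1688 0.064 ]
 [0.5191 0.2322 0.064 ]] [0.4789972  0.20048402 0.064     ]
```

```bash
python3 - <<'E'
from h import *
rows([.488,.2018,.10],97.6,1,1)
E
```

```text
head 97.05415670062025 dyaw 0.5458432993797402
0.32 0.48 14.92 -0.010 1
```

Request:
carry_out --series "0.3 0.5 4 -0.01 1; 0 0 4.0 0 1; 0 0 4 0 1; 0 0 3 0 1; 0 0 2 0 1; 0 0 2 0 1; 0 0 0 0 1; 0 0 0 0 1"

```text
clock: 3.8
tcp_pos: [0.4889, 0.2014, 0.0599]
orientation: [-0.207, 3.134, 0.001]
contact_force: [0.2, 0.6, 0.6]
grip_width: 0.085
```

```bash
python3 - <<'E'
from h import *
obs(); wrist("w2")
E
```

```text
t3.80 [0.4889 0.2014 0.0599] yh 97.54 tilt [ 0.001  0.    -1.   ] F [0.2 0.6 0.6] w 0.085
```

View pics/w2.png

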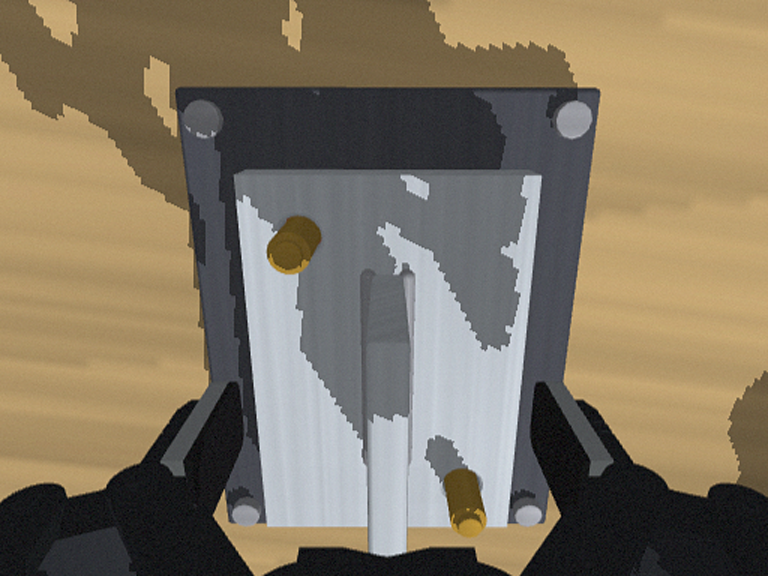

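The rib (x≈388 at its top) sits centred between the fingers (241 and 535). I'm closing on it.

Request:
carry_out --series "0 0 0 0 0; 0 0 0 0 0; 0 0 0 0 0; 0 0 0 0 0; 0 0 0 0 0; 0 0 0 0 0; 0 0 0 0 0" --grip_force 60

```text
clock: 4.72
tcp_pos: [0.4887, 0.2012, 0.0595]
orientation: [-0.206, 3.135, 0.001]
contact_force: [-1.2, 1.7, 3.9]
grip_width: 0.0094
```

Request:
carry_out --series "0 0 0 0 0; 0 0 0 0 0; 0 0 0 0 0" --grip_force 100

```text
clock: 5.1
tcp_pos: [0.4888, 0.2012, 0.0596]
orientation: [-0.206, 3.134, 0.001]
contact_force: [-2.3, 1.3, 4.8]
grip_width: 0.0091
```

```bash
python3 - <<'E'
from h import *
o,_=obs();print(o["moment"])
E
```

```text
t5.10 [0.4888 0.2012 0.0596] yh 97.53 tilt [ 0.     0.001 -1.   ] F [-2.3  1.3  4.8] w 0.0091
[ 0.16949127  0.26404584 -0.06771151]
```

Gripped. I'll lift slowly and straight up.

Request:
carry_out --series "0 0 -0.3 0 0; 0 0 -0.5 0 0; 0 0 -0.5 0 0; 0 0 -0.5 0 0; 0 0 -0.5 0 0; 0 0 0 0 0"

```text
clock: 5.85
tcp_pos: [0.4886, 0.2007, 0.0827]
orientation: [-0.206, 3.135, -0.0]
contact_force: [-0.3, 0.1, -5.7]
grip_width: 0.0086
```

```bash
python3 - <<'E'
from h import *
o,_=obs();print(o["moment"]); wrist("w3")
E
```

```text
t5.85 [0.4886 0.2007 0.0827] yh 97.50 tilt [ 0. -0. -1.] F [-0.3  0.1 -5.7] w 0.0086
[ 0.2199794  -0.03613473 -0.02290719]
```

View pics/w3.png

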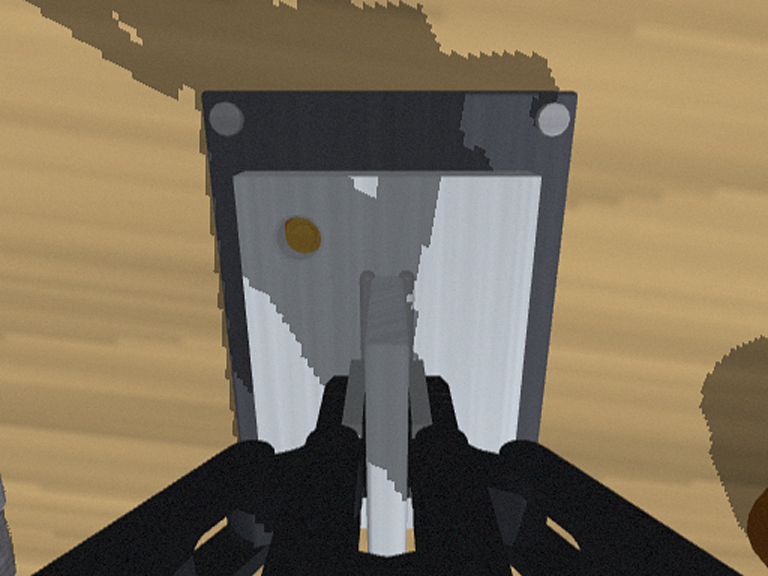

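The plate edge stays at row 171, so the bracket is level, with one dowel at (303,234) still in its hole. I'll keep lifting.

Request:
carry_out --series "0 0 -0.5 0 0; 0 0 -0.6 0 0; 0 0 -0.8 0 0; 0 0 -1.5 0 0; 0 0 -3 0 0; 0 0 -4 0 0; 0 0 -4 0 0; 0 0 0 0 0"

```text
clock: 6.9
tcp_pos: [0.4907, 0.2017, 0.2302]
orientation: [-0.205, 3.128, 0.005]
contact_force: [0.4, 0.6, -6.1]
grip_width: 0.0092
```

```bash
python3 - <<'E'
from h import *
o,_=obs();print(o["moment"])
p=wrist("w4")
for q in["deck","deck_lip"]: print([(d["uv"],d["confidence"],atz(p,d["uv"],.08 if q=="deck" else .0325)) for d in spotter.mark_of(p,q)])
t=eyes.grab_frame("top");cv2.imwrite("pics/t4.png",cv2.resize(t["color"][135:215,270:350],None,fx=7,fy=7,interpolation=cv2.INTER_CUBIC))
s=eyes.grab_frame("scene");cv2.imwrite("pics/s4.png",cv2.resize(s["color"][190:270,180:290],None,fx=7,fy=7,interpolation=cv2.INTER_CUBIC))
E
```

```text
t6.90 [0.4907 0.2017 0.2302] yh 97.49 tilt [ 0.007  0.004 -1.   ] F [ 0.4  0.6 -6.1] w 0.0092
[-0.00460859 -0.04686792 -0.0225539 ]
[([86.9, 316.6], 0.3, array([0.66650361, 0.04804966, 0.08      ]))]
[]
```

View pics/w4.png

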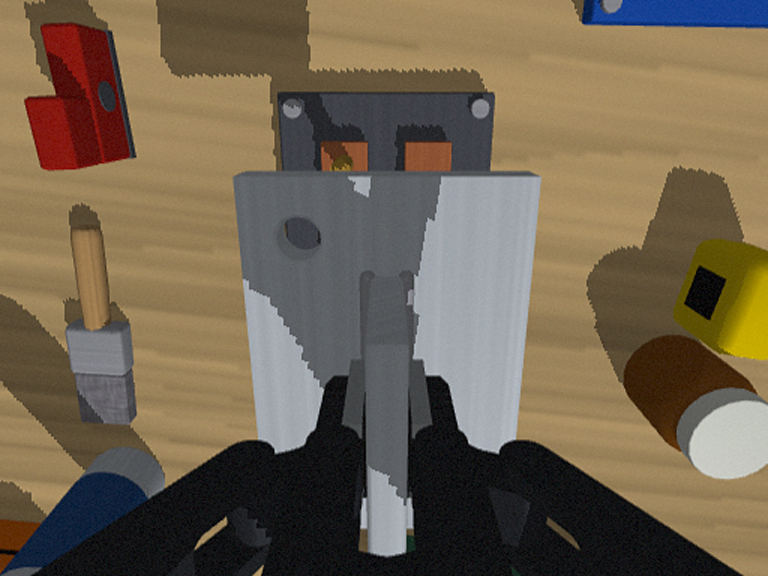

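View pics/t4.png

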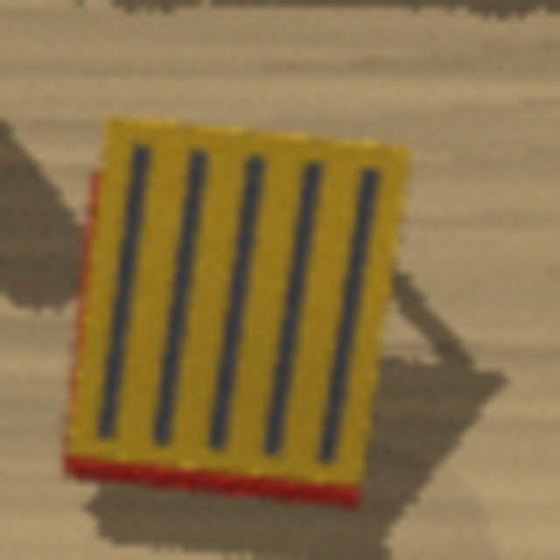

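View pics/s4.png

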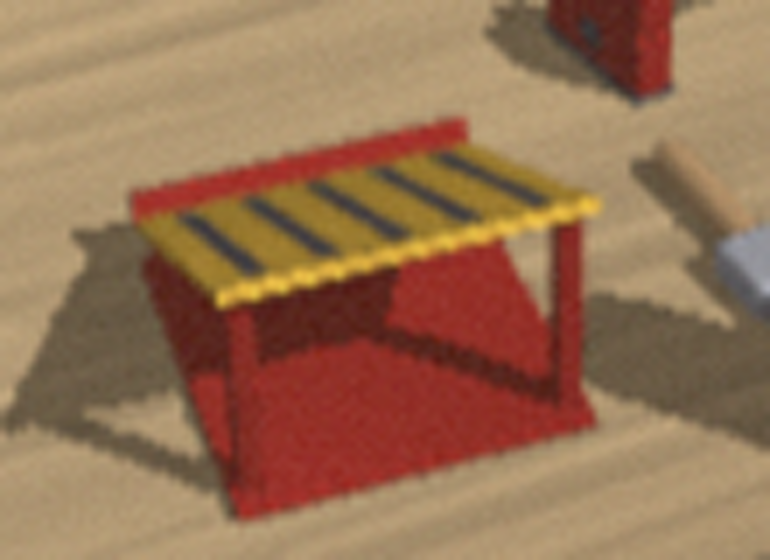

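```bash
cat > fit.py <<'E'
from h import *
from scipy.optimize import least_squares
t=eyes.grab_frame("top");s=eyes.grab_frame("scene")
c7=lambda u,v,a,b:np.array([(u+.5)/7-.5+a,(v+.5)/7-.5+b])
ob=[(t,(95,80),c7(106,119,270,135)),(t,(95,-80),c7(411,148,270,135)),(t,(-95,80),c7(68,458,270,135)),(t,(-95,-80),c7(360,487,270,135)),
(s,(95,-80),c7(217,292,180,190)),(s,(95,80),c7(602,197,180,190))]
c,sn=np.cos(np.pi/6),np.sin(np.pi/6)
def W(q,P):
    x,y=P[0]/1000*c,P[1]/1000;a=q[2];return np.array([q[0]+x*np.cos(a)-y*np.sin(a),q[1]+x*np.sin(a)+y*np.cos(a),.08+P[0]/1000*sn])
for sel in(ob,ob[:4]):
    f=lambda q:np.concatenate([proj(p,W(q,P))-uv for p,P,uv in sel]);R=least_squares(f,[.567,-.19,-.08])
    print(R.x.round(4),np.degrees(R.x[2]),R.fun.round(1))
E
python3 fit.py
```

```text
[ 0.5703 -0.1924 -0.0751] -4.300457807676959 [-0.4  0.1 -0.3  0.  -0.3  0.2 -0.1 -0.  -0.3  0.7 -0.4  0.2]
[ 0.5706 -0.1935 -0.0784] -4.494492929155261 [-0.1 -0.   0.1  0.  -0.1  0.   0.1 -0. ]
```

```bash
python3 - <<'E'
from h import *
rows([.539,-.1906,.23],85.6,10,0)
E
```

```text
head 97.51809284360738 dyaw -11.918092843607383
0.00 -3.94 -0.05 0.021 0; -0.08 -3.94 -0.05 0.021 0; -0.16 -3.94 -0.05 0.021 0; -0.24 -3.94 -0.05 0.021 0; -0.32 -3.93 -0.05 0.021 0; -0.41 -3.92 -0.05 0.021 0; -0.49 -3.91 -0.05 0.021 0; -0.57 -3.90 -0.05 0.021 0; -0.65 -3.89 -0.05 0.021 0; -0.73 -3.88 -0.05 0.021 0
```

Request:
carry_out --series "0 -2 0 0 0; 0 -4 0 0.02 0; -0.1 -4 0 0.03 0; -0.2 -4 0 0.03 0; -0.3 -4 0 0.03 0; -0.4 -4 0 0.03 0; -0.5 -4 0 0.03 0; -0.6 -4 0 0.03 0"

```text
clock: 8.25
tcp_pos: [0.5258, -0.099, 0.2255]
orientation: [-0.109, -3.138, 0.0]
contact_force: [0.7, -0.3, -6.6]
grip_width: 0.0085
```

Request:
carry_out --series "-0.7 -4 0 0.01 0; -0.7 -3 0 0 0; -0.2 -1.5 0 0 0; 0 0 0 0 0; 0 0 0 0 0; 0 0 0 0 0"

```text
clock: 9.0
tcp_pos: [0.5359, -0.1821, 0.2262]
orientation: [-0.12, -3.139, -0.001]
contact_force: [-1.3, 0.2, -6.1]
grip_width: 0.0087
```

```bash
python3 - <<'E'
from h import *
obs();wrist("w5")
rows([.539,-.1906,.16],85.6,1,0)
t=eyes.grab_frame("top");cv2.imwrite("pics/t5.png",cv2.resize(t["color"][125:225,240:360],None,fx=6,fy=6,interpolation=cv2.INTER_CUBIC))
E
```

```text
t9.00 [ 0.5359 -0.1821  0.2262] yh 85.62 tilt [-0.     0.001 -1.   ] F [-1.3  0.2 -6.1] w 0.0087
head 85.60082107956043 dyaw -0.0008210795604384202
-0.37 -0.79 6.63 0.000 0
```

View pics/w5.png

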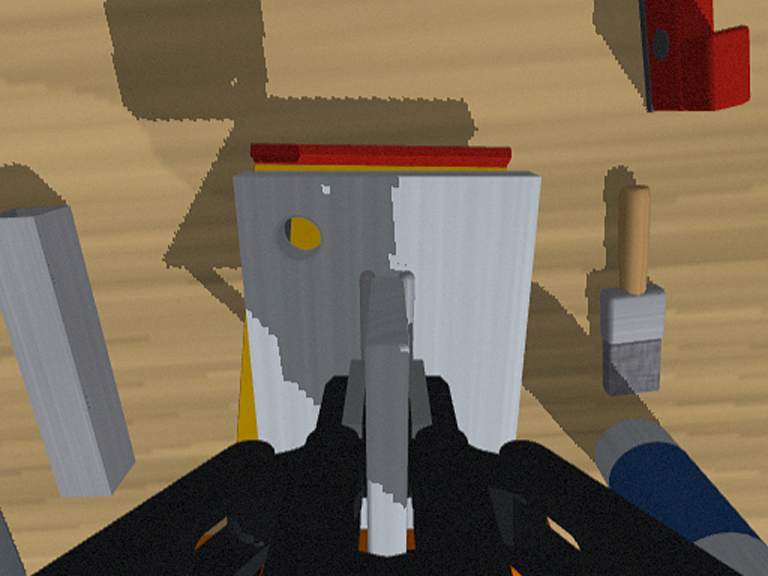

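The bracket hangs over the rack. The red lip is at rows 147–165, x 252–511, and the lip/deck boundary at row 167 is partly hidden by the plate. I'll use the lip ends to check the deck pose.

```bash
python3 - <<'E'
from h import *
p=wrist()
f=lambda u,v,z:atz(p,((u+.5)/1.5-.5,(v+.5)/1.5-.5),z)
# inner upper edge of lip: normal offset 12mm
zl=.0325+.012*np.cos(np.pi/6)
for z,a,b in((zl,(255,165),(511,167)),(.0325,(255,165),(511,167))):
    A,B=f(*a,z),f(*b,z);print(z,A.round(4),B.round(4),"mid",((A+B)/2).round(4),np.linalg.norm(A-B),np.degrees(np.arctan2(-(B-A)[0],(B-A)[1])))
q=(.5705,-.193,np.radians(-4.4))
def W(s,y,n):
    u=s*.8660-n*.5;z=.08+s*.5+n*.866;return np.array([q[0]+u*np.cos(q[2])-y*np.sin(q[2]),q[1]+u*np.sin(q[2])+y*np.cos(q[2]),z])
for P in[(-.095,.08,0),(-.095,-.08,0),(-.095,.08,.012),(-.095,-.08,.012)]: print(P,W(*P).round(4),(proj(p,W(*P))*1.5).round(0))
E
```

```text
0.042892304845413266 [ 0.4787 -0.2603  0.0429] [ 0.4919 -0.1037  0.0429] mid [ 0.4853 -0.182   0.0429] 0.15723474893173475 -4.820429854330108
0.0325 [ 0.4796 -0.2631  0.0325] [ 0.4932 -0.1013  0.0325] mid [ 0.4864 -0.1822  0.0325] 0.1623662190763708 -4.820429854330119
(-0.095, 0.08, 0) [ 0.4946 -0.1069  0.0325] [502. 170.]
(-0.095, -0.08, 0) [ 0.4823 -0.2665  0.0325] [250. 170.]
(-0.095, 0.08, 0.012) [ 0.4886 -0.1065  0.0429] [506. 162.]
(-0.095, -0.08, 0.012) [ 0.4764 -0.266   0.0429] [245. 162.]
```

View pics/t5.png

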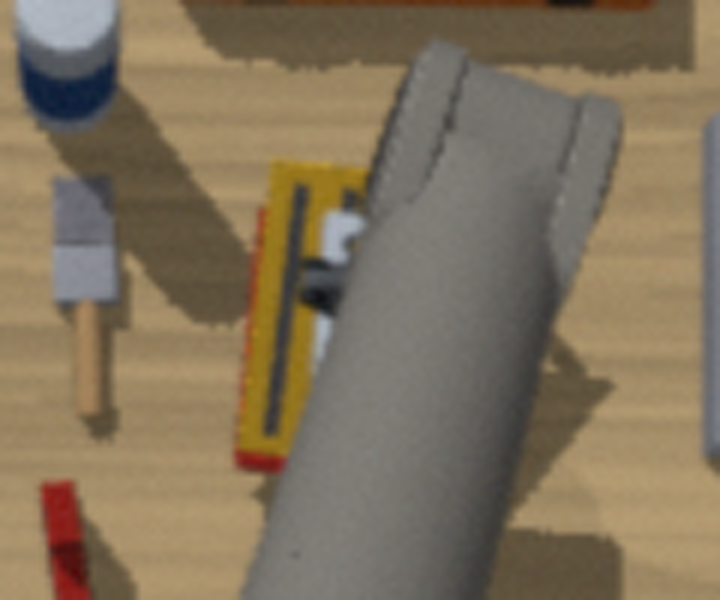

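```bash
python3 - <<'E'
from h import *
rows([.5425,-.186,.145],85.4,1,0)
E
```

```text
head 85.55789790226343 dyaw -0.1578979022634286
-0.68 -0.25 8.14 0.003 0
```

Request:
carry_out --series "-0.3 -0.2 2 0.003 0; -0.4 -0.1 3 0 0; 0 0 2 0 0; 0 0 1.1 0 0; 0 0 0 0 0; 0 0 0 0 0; 0 0 0 0 0"

```text
clock: 10.02
tcp_pos: [0.5431, -0.1875, 0.1463]
orientation: [0.128, 3.137, -0.0]
contact_force: [0.8, -0.4, -6.3]
grip_width: 0.0087
```

Request:
carry_out --series "0 0 0 0 0; 0 0 0 0 0; 0 0 0 0 0" --grip_force 25

```text
clock: 10.4
tcp_pos: [0.5425, -0.1873, 0.1454]
orientation: [0.128, 3.139, 0.0]
contact_force: [0.4, 0.7, -6.0]
grip_width: 0.0087
```

```bash
python3 - <<'E'
from h import *
obs();wrist("w6")
rows([.5425,-.186,.1286],85.4,1,0)
t=eyes.grab_frame("scene");cv2.imwrite("pics/s6.png",cv2.resize(t["color"][160:270,180:310],None,fx=6,fy=5.4,interpolation=cv2.INTER_CUBIC))
E
```

```text
t10.40 [ 0.5425 -0.1873  0.1454] yh 85.31 tilt [ 0.  0. -1.] F [ 0.4  0.7 -6. ] w 0.0087
head 85.3081213721114 dyaw 0.09187862788860457
0.01 0.14 1.67 -0.002 0
```

View pics/s6.png

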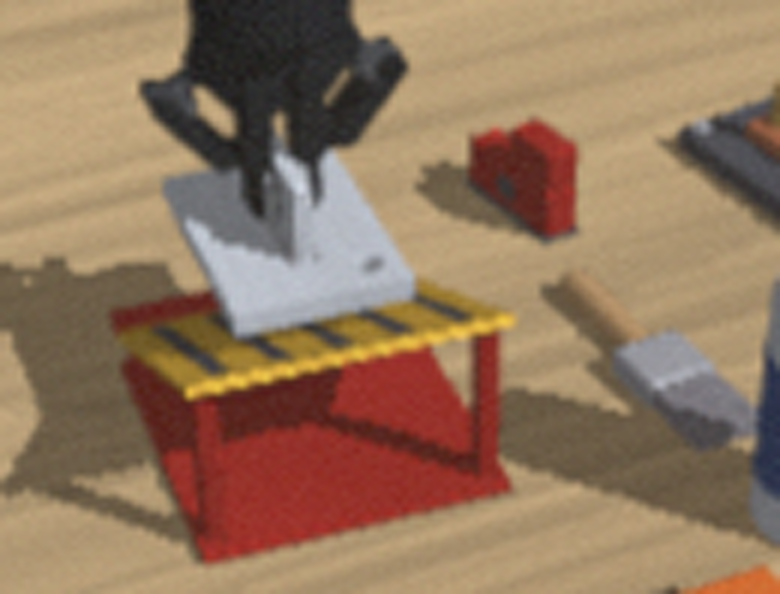

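View pics/w6.png

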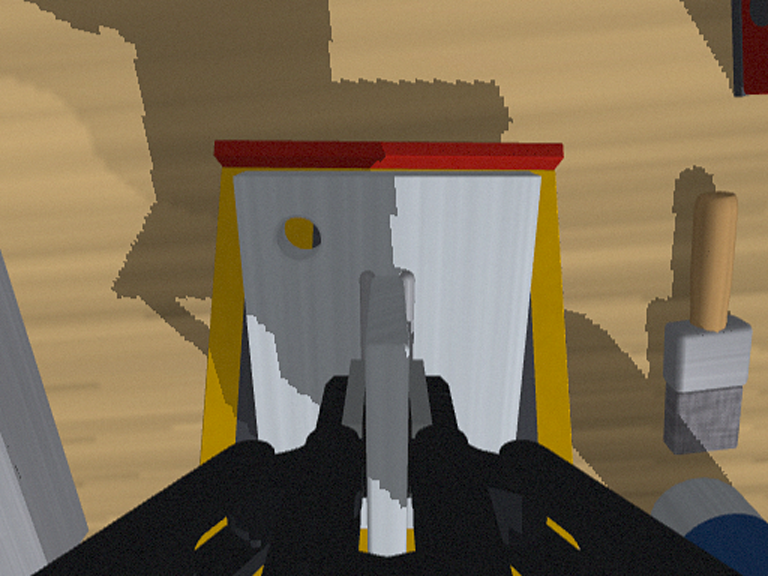

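Lip ends at x 215 and 563 (mid 389), plate edges at 234 and 541 (mid 388), so the bracket is centred across. I'll recheck the lip position from this closer view before contact.

```bash
python3 - <<'E'
from h import *
p=wrist()
f=lambda u,v,z:atz(p,((u+.5)/1.5-.5,(v+.5)/1.5-.5),z)
zl=.0325+.012*np.cos(np.pi/6)
A,B=f(220,167,zl),f(559,169,zl);m=(A+B)/2;print(A.round(4),B.round(4),np.linalg.norm(A-B),np.degrees(np.arctan2(-(B-A)[0],(B-A)[1])),m.round(4))
d=np.array([np.cos(np.radians(-4.6)),np.sin(np.radians(-4.6))])
# deck centre: lip top inner edge is at u=-.0823-.006
print("deck ctr",m[:2]+d*.0883)
E
```

```text
[ 0.4778 -0.2598  0.0429] [ 0.4913 -0.1049  0.0429] 0.15545473826689638 -4.979367656846694 [ 0.4845 -0.1823  0.0429]
deck ctr [ 0.57255023 -0.18940753]
```

Request:
carry_out --series "0 0 0.7 0 0; 0 0 0.5 0 0; 0 0 0.3 0 0; 0 0 0.2 0 0; 0.2 0 0.35 0 0; 0.2 0 0.35 0 0; 0 0 0 0 0"

```text
clock: 11.42
tcp_pos: [0.5382, -0.1869, 0.1226]
orientation: [0.129, 3.139, 0.002]
contact_force: [-7.8, 3.9, 10.5]
grip_width: 0.0088
```

```bash
python3 - <<'E'
from h import *
o,_=obs();print(o["moment"]);wrist("w7")
t=eyes.grab_frame("scene");cv2.imwrite("pics/s7.png",cv2.resize(t["color"][160:270,180:310],None,fx=6,fy=5.4,interpolation=cv2.INTER_CUBIC))
E
```

```text
t11.43 [ 0.5382 -0.1869  0.1226] yh 85.28 tilt [ 0.     0.001 -1.   ] F [-7.8  3.9 10.5] w 0.0088
[ 0.50217534  0.92234545 -0.02315008]
```

View pics/s7.png

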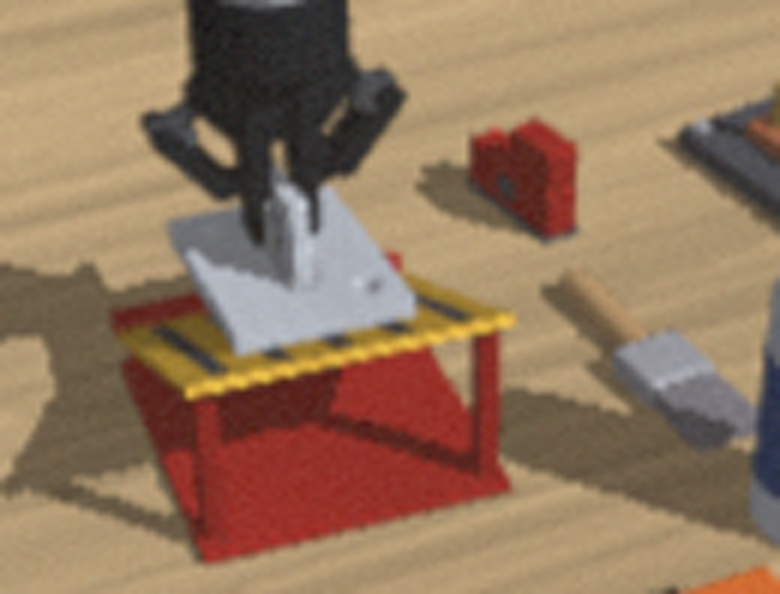

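View pics/w7.png

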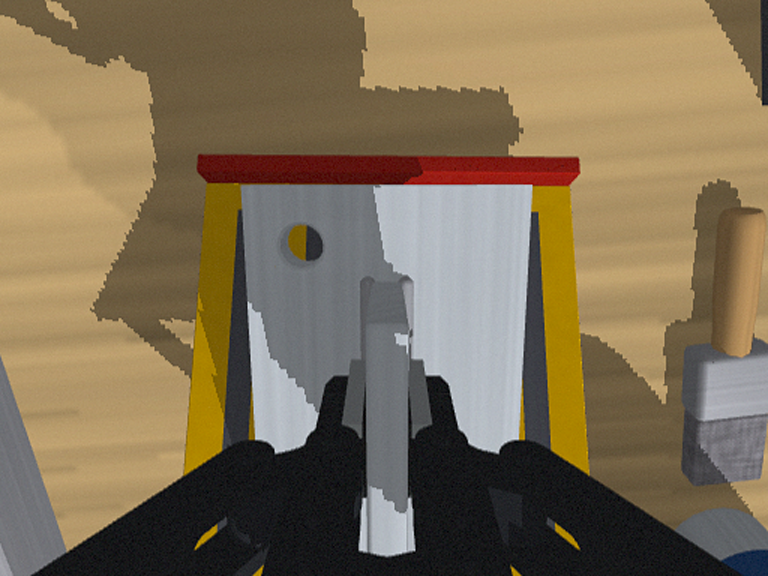

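The pivot works: the plate's near edge drops in the wrist view (row 171→184, narrower) while the upper edge rests on the deck. I'll go on along the arc.

Request:
carry_out --series "0.17 0 0.37 0 0; 0.15 0 0.37 0 0; 0.13 0 0.38 0 0; 0.11 0 0.39 0 0; 0.09 0 0.39 0 0; 0 0 0 0 0" --grip_force 20

```text
clock: 12.28
tcp_pos: [0.5332, -0.1866, 0.1037]
orientation: [0.129, 3.136, 0.0]
contact_force: [-3.3, 2.0, 5.8]
grip_width: 0.0089
```

```bash
python3 - <<'E'
from h import *
o,_=obs();print(o["moment"]);wrist("w8")
t=eyes.grab_frame("scene");cv2.imwrite("pics/s8.png",cv2.resize(t["color"][160:270,180:310],None,fx=6,fy=5.4,interpolation=cv2.INTER_CUBIC))
E
```

```text
t12.28 [ 0.5332 -0.1866  0.1037] yh 85.30 tilt [ 0.003  0.    -1.   ] F [-3.3  2.   5.8] w 0.0089
[ 0.2216304   0.03340194 -0.02361215]
```

View pics/s8.png

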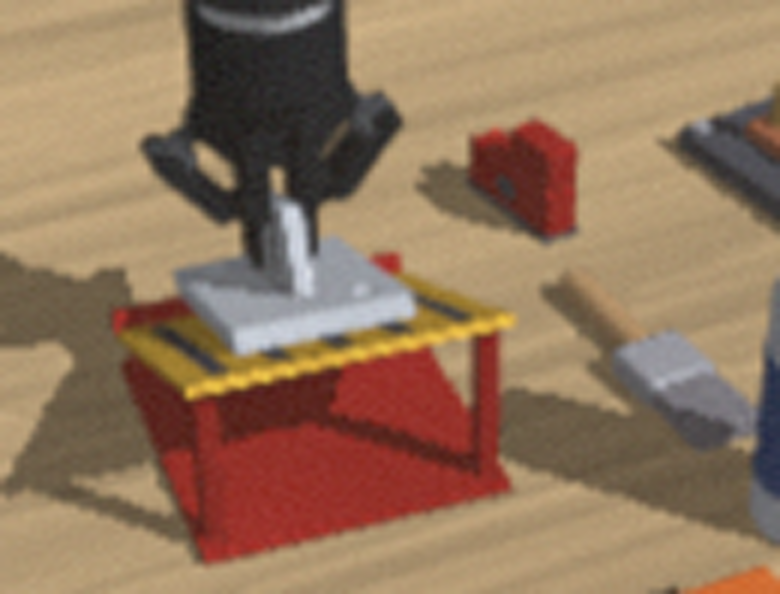

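View pics/w8.png

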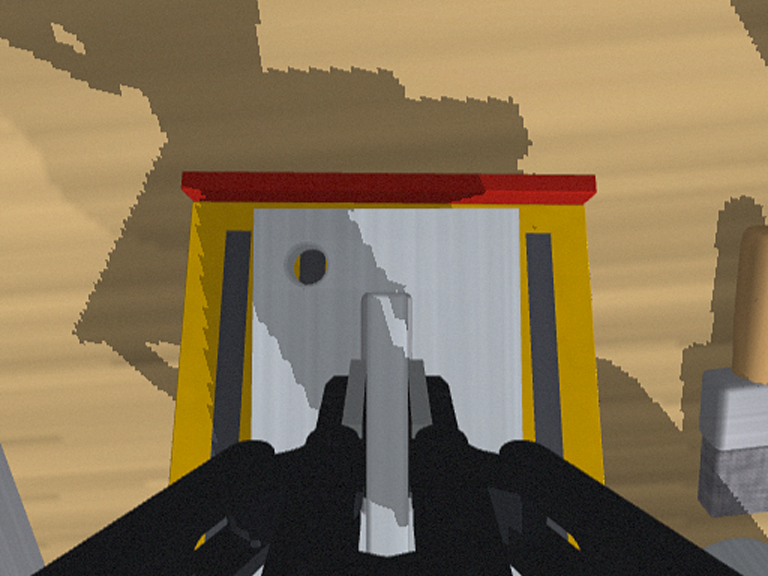

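Request:
carry_out --series "0.06 0 0.35 0 0; 0.05 0 0.35 0 0; 0.03 0 0.3 0 0; 0 0 0 0 0"

```text
clock: 12.88
tcp_pos: [0.5322, -0.1865, 0.0938]
orientation: [0.128, 3.135, -0.0]
contact_force: [-3.4, 2.7, 6.3]
grip_width: 0.0088
```

```bash
python3 - <<'E'
from h import *
o,_=obs();print(o["moment"]);wrist("w9")
t=eyes.grab_frame("scene");cv2.imwrite("pics/s9.png",cv2.resize(t["color"][160:270,180:310],None,fx=6,fy=5.4,interpolation=cv2.INTER_CUBIC))
E
```

```text
t12.88 [ 0.5322 -0.1865  0.0938] yh 85.32 tilt [ 0.004 -0.    -1.   ] F [-3.4  2.7  6.3] w 0.0088
[ 0.1093728  -0.07225757  0.02733859]
```

View pics/s9.png

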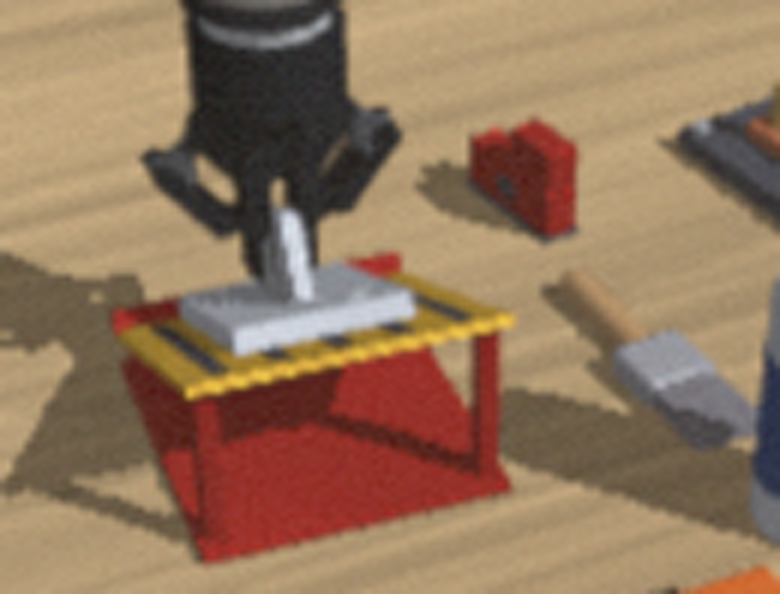

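View pics/w9.png

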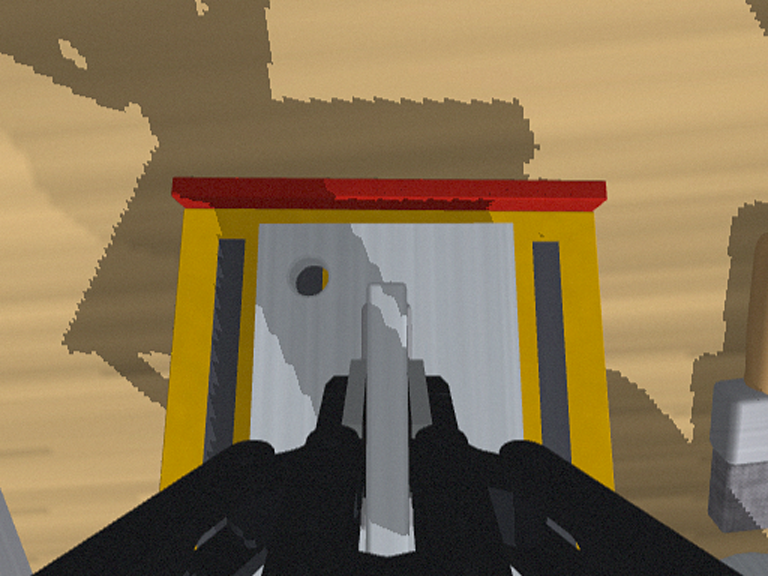

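Request:
carry_out --series "0.02 0 0.2 0 0; 0 0 0.15 0 0; 0 0 0 0 0; 0 0 0 0 0"

```text
clock: 13.48
tcp_pos: [0.5322, -0.1865, 0.0929]
orientation: [0.128, 3.135, 0.002]
contact_force: [-12.7, 6.3, 32.5]
grip_width: 0.0085
```

```bash
python3 - <<'E'
from h import *
o,_=obs();print(o["moment"]);p=wrist("w10")
f=lambda u,v:( (u+.5)/1.5-.5,(v+.5)/1.5-.5)
t=eyes.grab_frame("scene");cv2.imwrite("pics/s10.png",cv2.resize(t["color"][190:255,190:280],None,fx=8.5,fy=8.5,interpolation=cv2.INTER_CUBIC))
q=(.5725,-.1892,np.radians(-4.7))
def W(s,y,n):
    u=s*.8660-n*.5;z=.08+s*.5+n*.866;return np.array([q[0]+u*np.cos(q[2])-y*np.sin(q[2]),q[1]+u*np.sin(q[2])+y*np.cos(q[2]),z])
# predicted pixels if plate flat, lower top edge at n=14mm, s=-.091
for P in[(-.091,-.045,.014),(-.091,.045,.014),(-.028-.035,0,.064),(-.095,-.08,.012),(-.095,.08,.012),(-.045,-.027+0,.014)]:print(P,(proj(p,W(*P))*1.5).round(0))
E
```

```text
t13.47 [ 0.5322 -0.1865  0.0929] yh 85.31 tilt [ 0.004  0.001 -1.   ] F [-12.7   6.3  32.5] w 0.0085
[0.74745272 1.53807894 0.07798011]
(-0.091, -0.045, 0.014) [266. 220.]
(-0.091, 0.045, 0.014) [515. 221.]
(-0.063, 0, 0.064) [392. 266.]
(-0.095, -0.08, 0.012) [173. 212.]
(-0.095, 0.08, 0.012) [608. 212.]
(-0.045, -0.027, 0.014) [312. 349.]
```

View pics/s10.png

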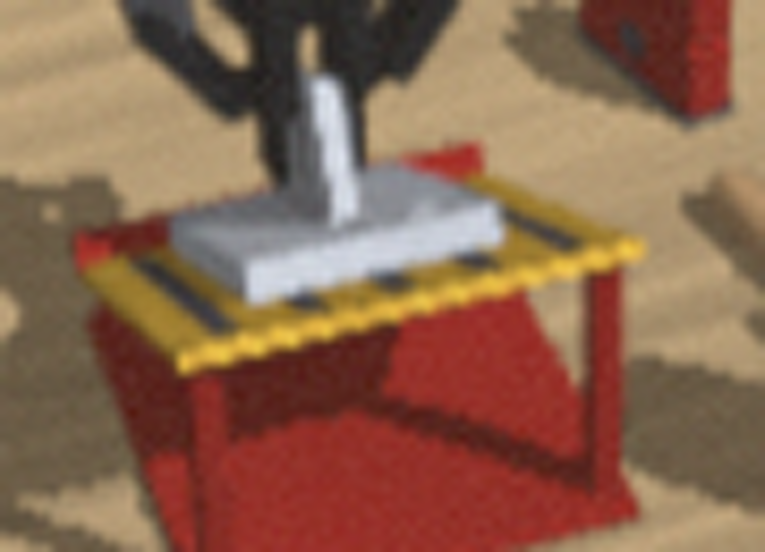

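View pics/w10.png

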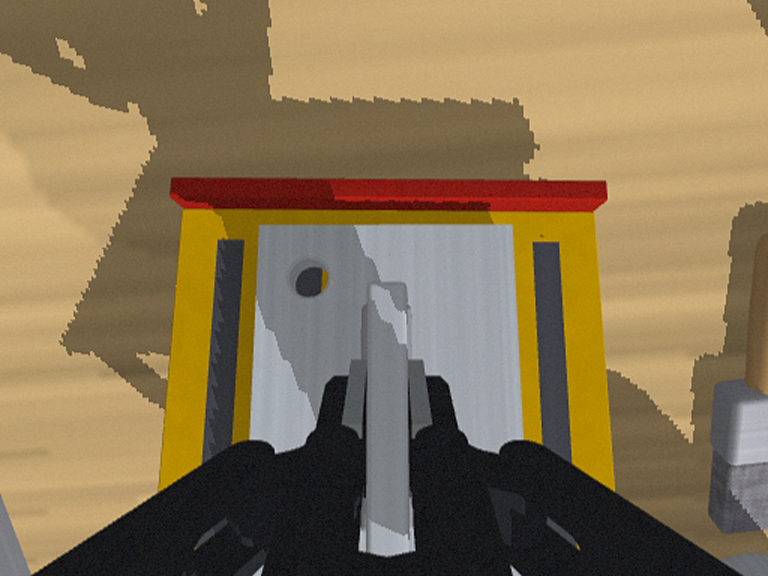

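```bash
python3 - <<'E'
from h import *
from scipy.optimize import least_squares
p=wrist()
T=p["T_tool_cam"];Ti=np.linalg.inv(T);K=p["intrinsics"]
def px(X):
    c=Ti[:3,:3]@X+Ti[:3,3];u=K@c;return ((u[:2]/u[2])+.5)*1.5-.5
# tool frame: x ~ -slope dir, z down. bracket pts (b along slope, y, h above underside); pivot (dx,h0) at tool z=-.011
def pt(b,y,h,th,dx,h0,dy):
    b0,hh=b-dx,h-h0
    u=b0*np.cos(th)-hh*np.sin(th);z=b0*np.sin(th)+hh*np.cos(th)
    return np.array([-u,y+dy,-.011-z])
def fit(ob,name):
    f=lambda q:np.concatenate([px(pt(*P,*q))-uv for P,uv in ob])
    R=least_squares(f,[.2,0,.04,0],loss='soft_l1');print(name,np.degrees(R.x[0]),R.x[1:].round(4),R.fun.round(1))
# tool y -> image columns: camera x = tool y
fit([((-.065,-.045,.014),(234,177)),((-.065,.045,.014),(541,177)),((-.046,-.027,.014),(301,238)),((-.035,-.005,.064),(366,344)),((-.035,.005,.064),(410,344))],"w6")
fit([((-.065,-.045,.014),(254,209)),((-.065,.045,.014),(519,209)),((-.046,-.027,.014),(307,265))],"w8")
fit([((-.065,-.045,.014),(258,224)),((-.065,.045,.014),(513,224)),((-.046,-.027,.014),(309,278)),],"w9")
fit([((-.065,-.045,.014),(259,225)),((-.065,.045,.014),(513,225)),((-.046,-.027,.014),(309,278)),],"w10")
E
python3 - <<'E'
import cv2
E
python3 -c "
import cv2
a=cv2.imread('pics/w10.png');cv2.imwrite('pics/w10c.png',cv2.resize(a[190:400,230:540],None,fx=2.5,fy=2.5))"
```

```text
w6 -0.42333667647932044 [-0.      0.0423 -0.0006] [ 1.4 -0.7 -0.4 -0.4 -1.   1.  -0.5  0.1  0.7  0.1]
w8 18.274049908952446 [-0.001   0.0427 -0.001 ] [-0.  -0.1  0.   0.1  0.  -0.1]
w9 18.326498409557395 [-0.0054  0.0493 -0.0014] [-0.  -0.   0.   0.2 -0.  -0.1]
w10 25.12382617283385 [-0.0017  0.0428 -0.0012] [ 0.1 -0.2 -0.   0.1 -0.1  0.1]
```

View pics/w10c.png

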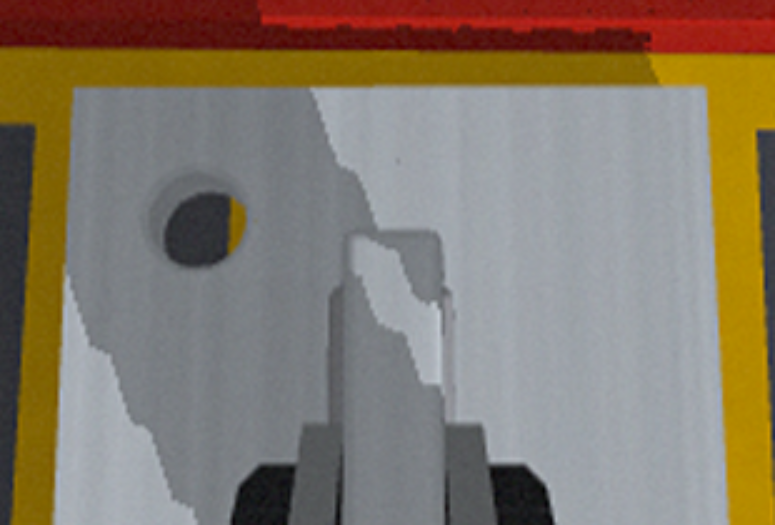

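```bash
python3 - <<'E'
from h import *
from scipy.optimize import least_squares
p=wrist("w11")
T=p["T_tool_cam"];Ti=np.linalg.inv(T);K=p["intrinsics"]
def px(X):
    c=Ti[:3,:3]@X+Ti[:3,3];u=K@c;return ((u[:2]/u[2])+.5)*1.5-.5
def pt(b,y,h,th,dy,dx,h0):
    b0,hh=b-dx,h-h0
    u=b0*np.cos(th)-hh*np.sin(th);z=b0*np.sin(th)+hh*np.cos(th)
    return np.array([-u,y+dy,-.011-z])
L=[((-.065,-.045,.014),(259,225)),((-.065,.045,.014),(513,225)),((-.046,-.027,.014),(309,278)),((-.035,-.005,.064),(370,283)),((-.035,.005,.064),(406,283))]
for fix in((0,.0423),(-.001,.0427),None):
    g=lambda q:(list(q)+list(fix)) if fix else q
    f=lambda q:np.concatenate([px(pt(*P,*g(q)))-uv for P,uv in L])
    R=least_squares(f,[.4,0] if fix else [.4,0,0,.042]);print(np.degrees(R.x[0]),R.x.round(4),R.fun.round(1))
for th in(26,28,30):print(th,[px(pt(*P,np.radians(th),-.0012,0,.0423)).round(0).tolist() for P,_ in L])
E
```

```text
28.281905134897432 [ 0.4936 -0.0009] [ 3.   1.5 -1.2  1.7  1.6  0.5 -2.9  4.9  0.5  4.9]
27.754745385282963 [ 0.4844 -0.0009] [ 2.8  3.3 -1.   3.6  1.6  2.5 -2.9  9.6  0.5  9.7]
29.36128920252331 [ 5.125e-01 -8.000e-04  3.000e-04  3.840e-02] [ 1.4  0.   0.8  0.3  0.5 -0.4 -3.1  0.   1.2  0.1]
26 [[259.0, 222.0], [513.0, 222.0], [309.0, 275.0], [366.0, 291.0], [405.0, 291.0]]
28 [[261.0, 226.0], [511.0, 226.0], [310.0, 278.0], [366.0, 288.0], [405.0, 288.0]]
30 [[262.0, 230.0], [510.0, 230.0], [310.0, 282.0], [366.0, 286.0], [405.0, 286.0]]
```

The fit gives a pitch of about 29° (slope 30°). The contact force has risen to 32 N, so the plate is flat on the deck with a gap of about 4 mm to the lip. I'll ease off slightly and open.

Request:
carry_out --series "0 0 -0.1 0 0; 0 0 -0.1 0 0.15; 0 0 0 0 0.3; 0 0 0 0 0.6; 0 0 0 0 1; 0 0 0 0 1; 0 0 0 0 1; 0 0 0 0 1"

```text
clock: 14.68
tcp_pos: [0.5304, -0.1864, 0.0907]
orientation: [-0.129, -3.139, -0.0]
contact_force: [-0.4, 0.2, 0.4]
grip_width: 0.0854
```

```bash
python3 - <<'E'
from h import *
o,_=obs();print(o["moment"]);p=wrist("w12")
t=eyes.grab_frame("scene");cv2.imwrite("pics/s12.png",cv2.resize(t["color"][190:255,190:280],None,fx=8.5,fy=8.5,interpolation=cv2.INTER_CUBIC))
E
```

```text
t14.68 [ 0.5304 -0.1864  0.0907] yh 85.31 tilt [-0.  0. -1.] F [-0.4  0.2  0.4] w 0.0854
[-0.005251   -0.01831575  0.00999236]
```

View pics/s12.png

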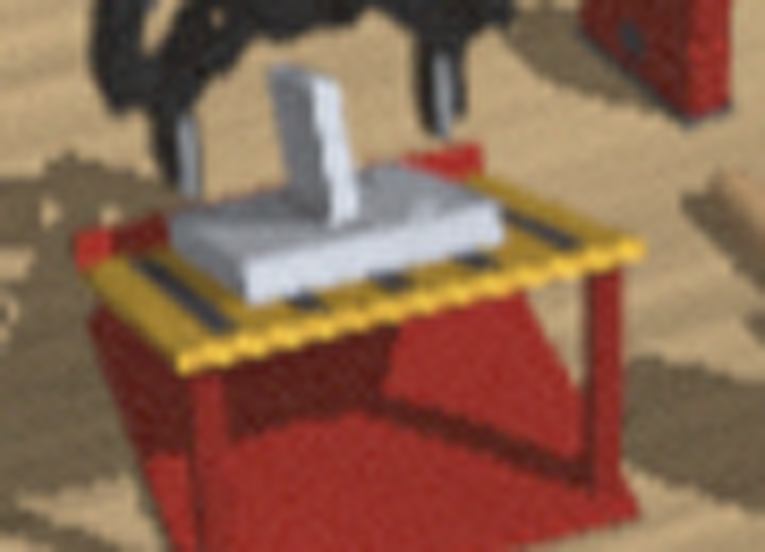

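View pics/w12.png

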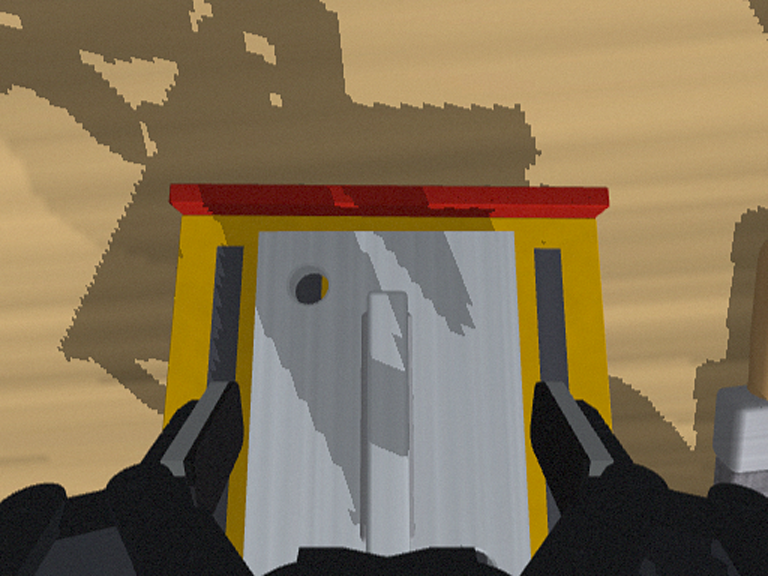

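The bracket stayed put on release: plate edge at row 231, lip at row 216, slots symmetric at 218–242 and 535–560. I'll retract straight up.

Request:
carry_out --series "0 0 -1 0 1; 0 0 -3 0 1; 0 0 -4 0 1; 0 0 -4 0 1; 0 0 -3 0 1; 0 0 0 0 1; 0 0 0 0 1; 0 0 0 0 1"

```text
clock: 15.78
tcp_pos: [0.5297, -0.1861, 0.2397]
orientation: [-0.128, -3.137, -0.0]
contact_force: [-0.8, 0.3, -0.2]
grip_width: 0.0857
```

```bash
cat > chk.py <<'E'
from h import *
o,_=obs();p=wrist("w13")
for n in("scene","top"):
    t=eyes.grab_frame(n);cv2.imwrite(f"pics/{n}13.png",cv2.resize(t["color"],None,fx=1.56,fy=1.56,interpolation=cv2.INTER_CUBIC))
E
python3 chk.py
```

```text
t15.78 [ 0.5297 -0.1861  0.2397] yh 85.32 tilt [-0.002  0.    -1.   ] F [-0.8  0.3 -0.2] w 0.0857
```

View pics/w13.png

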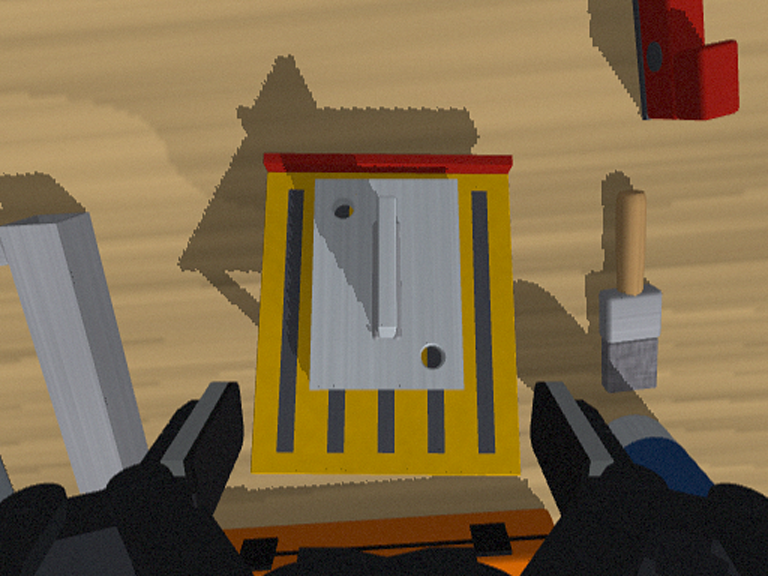

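View pics/scene13.png

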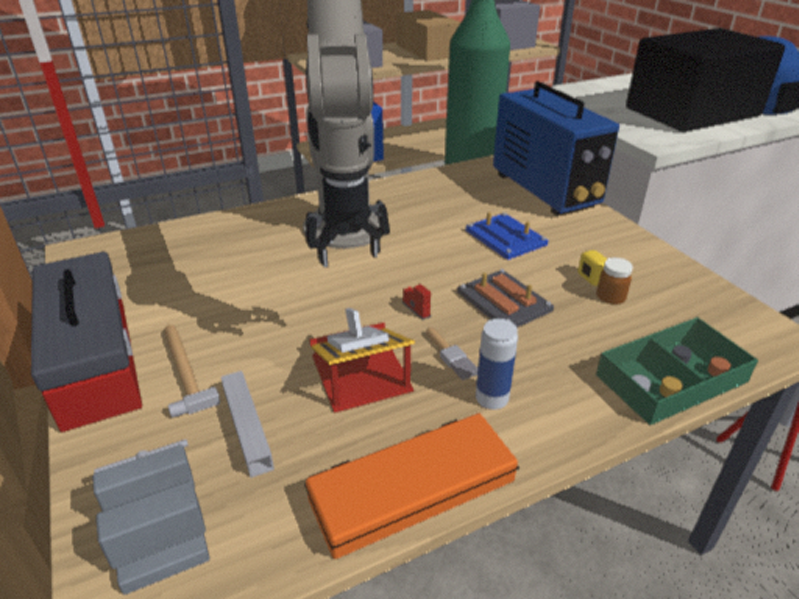

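```bash
python3 - <<'E'
from h import *
from scipy.optimize import least_squares
p=wrist();f=lambda u,v:np.array(((u+.5)/1.5-.5,(v+.5)/1.5-.5))
def W(q,s,y,n):
    u=s*.8660-n*.5;z=.08+s*.5+n*.866;return np.array([q[0]+u*np.cos(q[2])-y*np.sin(q[2]),q[1]+u*np.sin(q[2])+y*np.cos(q[2]),z])
D=[((-.095,-.08,.012),(267,171)),((-.095,.08,.012),(512,173)),((.095,-.08,0),(251,472)),((.095,.08,0),(519,473))]
R=least_squares(lambda q:np.concatenate([proj(p,W(q,*P))-f(*uv) for P,uv in D]),[.5725,-.189,-.08]);print(R.x,R.fun.round(1))
q=R.x
B=[((-.065,-.045),(315,180)),((-.065,.045),(457,180)),((.065,-.045),(310,388)),((.065,.045),(464,389))]
def g(v):
    return np.concatenate([proj(p,W(q,v[0]+P[0]*np.cos(v[2])-P[1]*np.sin(v[2]),v[1]+P[0]*np.sin(v[2])+P[1]*np.cos(v[2]),.014))-f(*uv) for P,uv in B])
S=least_squares(g,[-.03,0,0]);print(S.x,"gap",S.x[0]+.03,np.degrees(S.x[2]),S.fun.round(1))
E
```

```text
[ 0.57010705 -0.19011526 -0.09316106] [-1.8 -3.   1.1 -2.2 -0.4  2.6  1.1  3.8]
[-0.021379   -0.00078732  0.01319695] gap 0.008620995400247605 0.7561294590228168 [ 0.2 -0.3  0.1 -0.3 -0.1  0.7 -0.2 -0.2]
```

The plate lies flat and centred (plate mid x 386, deck mid 387). Reading directly, the lip edge is at row 172 and the plate edge at row 180, at 0.63 mm/px, so the gap is about 5 mm. The jig is empty and the other things are where they were.

```bash
python3 - <<'E'
from h import *
a=cv2.imread("pics/scene0b.png");b=cv2.imread("pics/scene13.png")
t=eyes.grab_frame("scene")
for q in["bench_brush","magnet","hammer","spray_can","jar","tape_measure","tube_offcut"]:
    print(q,[d["uv"] for d in spotter.mark_of(t,q)][:1])
print(r.hand_in())
E
```

```text
bench_brush [[288.6, 226.1]]
magnet [[266.9, 198.4]]
hammer [[116.7, 237.4]]
spray_can [[315.4, 255.5]]
jar [[393.6, 189.0]]
tape_measure [[223.7, 212.6]]
tube_offcut [[159.2, 274.3]]
the job is handed in; nothing more can be done
None
```

The bracket is lying on the yellow deck, released, and the job was handed in at about 16 s. I gripped it by the rib, lifted it straight up off the dowels and carried it over the rack. The tool could not tilt, so I lowered the upper edge onto the deck first. At low grip force the rib turned between the pads until the plate lay against the slope, then I opened the gripper and backed off straight up.

**Last checks:**
- **Placement:** The bracket lies flat and within about 1 mm of midway, with the rib within about 1° of the slope direction. It did not move visibly on release, and the gripper is clear of it.
- **Lower edge:** It stands a few millimetres above the lip. A direct pixel reading gave about 5 mm; a model fit with pixel errors of up to about 4 gave 8.6 mm. I trust the direct reading more.
- **Flatness:** The pose fits gave 28–29° against the 30° slope, so I also relied on the rise in contact force to about 32 N and on the pictures.
- **Bystanders:** The scene picture shows them where they were. Of those I could compare with their starting readings, the networks' marks agree within a few pixels. The tape measure mark is plainly wrong, as it fell on the rack.

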